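# Plug the flat respirator battery into its charging dock on the welding bench

### The job

Take the battery pack with the yellow top and plug it upright into the empty bay of the orange charging dock, lowering it in (do not drop it) until it sits on the bay's floor, then let go. Leave the grey-topped battery and the red-lidded electrode jar standing where they are.

Things in the scene. Friction and masses are not known exactly. Their poses are not given: they have to be found in the camera images.
- yellow_pack_center (a point): Centre (half-way up) of the battery to charge: an upright block 32 (its x) by 56 (its y) by 100 mm tall (z up), 0.25 kg, black, its top 34 mm yellow; loose on the bench, underside 50 mm below this point. Grip it across the 32 mm (along x) by the yellow top, about 30 mm above this point, to keep the fingers clear of the dock's rim. Fits the bay either way round.
- bay_floor (a point): Centre of the bay's floor in the orange dock (fixed), 8 mm above the bench, z up. The bay is a hole 42 (its x) by 66 mm (its y), open to the top, 35 mm deep; above it lips 12 mm high flare to 54 by 78 mm; outer rim 62 by 86 mm, 47 mm above this point. On +x a low black housing, 34 mm high, to 61 mm out. Battery x goes along bay x; plugged in, its centre is 50 mm above this point.
- grey_pack_center (a point): Centre (half-way up) of another battery of the same shape and size, its top 34 mm grey: already charged, stands loose on the bench, not to be disturbed.
- jar_center (a point): Centre (half-way up) of a closed round jar of electrodes with a red lid, 60 mm across and 90 mm tall, standing loose on the bench, not to be disturbed.
There are look-alikes about, which are no part of the job. What is shaped like the part that bears yellow_pack_center but blue or purple is not meant. Several things look just like the part that bears bay_floor: the one meant starts nearest to the robot's base.

How it is judged:
By the outcome, as a careful person would: the job done as asked, in the order asked, and still so for the second after the job is handed in, with the robot touching nothing.
It also fails if it takes over 43 s, if anything falls off the work surface, if the arm or the gripper's body presses on something with over 40 N, if the wrist force passes 120 N, or if a joint passes its speed limit or range.

### The arm

A 7-joint arm with a two-finger parallel gripper is mounted at the origin on the work surface. World frame = base frame: x ahead of the robot, y to its left, z up, the work surface at z = 0. Lengths are in m, angles in rad, forces in N, time in s.
With the tool pointing down it reaches from about 0.4 to 0.9 m from the base axis. Payload 5.5 kg.
Tool frame: the origin (TCP) lies midway between the tips of the shut fingers; the grasp point (between the pads) lies 19 mm behind it; z points along the fingers, y is the line along which they close (so a half turn about z gives the same grasp; the last joint's range is limited). The gripper opens to 85 mm and grips with 20 to 120 N. Pads are 22 mm wide; open, the fingers measure 114 mm over their backs; the gripper's body (76 mm by 85 mm) begins 54 mm behind the grasp point. The pads swing forward as they close: fully open they stand 13 mm farther back than shut.
Start: joints at [1.554, 0.501, -0.427, 1.55, 0.221, 1.138, -0.21], TCP at [0.18, -0.625, 0.231] pointing down, gripper open.
Joint ranges: [-2.88, 2.88], [-0.31, 2.03], [-1.54, 1.56], [0.2, 2.42], [-1.41, 4.55], [0.19, 2.02], [-2.57, 2.57]. Speed limits (rad/s): [2.57, 2.57, 3.14, 3.14, 3.14, 3.14, 3.14].

### API

Orientations are given as a rotation vector (axis times angle).
In Python, from cell import robot gives the robot as it stands. The module is installed in compiled form; this text tells all that it offers.
- The arm moves only by the tool send_rows, never from a script. Its arguments are lists of equal length, an entry for each row: "linear": the shift along the tool's x, y, z in units of 30 mm (1.0 is 30 mm), a list of three; "turn": the turn, a rotation vector about the tool's x, y, z in units of 5 degrees (1.0 is 5 degrees), a list of three; "claw": the finger opening in mm, from 0 to 85.4. In form: {"linear": [[dx, dy, dz], ...], "turn": [[ax, ay, az], ...], "claw": [claw, ...]}. A call has 1 to 10 rows; each row is the pose to reach, as a shift and turn from the pose commanded when the call began, along the tool's axes at that moment; what a row does not reach only later rows make up. A row lasts 1/12 s, in which the tool goes at most 41.7 mm and 7.16 degrees, less where a joint would pass 70% of its speed; a pose out of reach is approached as far as the arm can. A call with a gripper value outside its range is refused whole. The fingers move at their own pace and stop on an object; "squeeze" is the grip in N (left out, the last holds). Time passes only in rows, so rows that repeat a pose let the fingers close. It gives the time, the measured TCP pose, the force, the opening and the grip force at its end, in the units of the state.
- robot.get_state(): the state, without advancing time (a new reading comes with each control period).
- robot.grab_frame(name): name is "scene" or "top" or "wrist"; returns a dict with "pixels" (400x640x3 uint8, red, green, blue), "fx", "fy", "cx", "cy" (pixels), "R" (3x3) and "t" (3): a world point X has camera coordinates R X + t; the wrist camera has in their place "mount" (4x4, takes a point from camera to tool coordinates, whose origin is the TCP and whose axes are the flange's). Camera axes: x right, y down, z forward; pixel columns grow to the right and rows downward; lengths in m; the calibration is good to about 2 mm. The wrist camera is an equidistant fisheye: a pixel r from the principal point sees the ray r / f radians off the axis. A picture is of the moment at which its call begins: read the wrist's pose just before it. There is no depth.
- robot.hand_in(): hands the job in; it is judged then, once.
The state is a dict: "clock": time; "qpos": joint angles; "qd": joint speeds; "tau": joint torques, N m; "ee_pos": TCP position; "tool_rot": TCP orientation; "wrist_force": force on the tool from outside, world axes, zero at the start; "moment": the same for the moment, N m; "width": finger opening in m; "finger_force": force on a finger pad.
Only numpy, scipy, OpenCV 4.12 (cv2) and the standard library are available. Lean on these libraries where they do the work, as an engineer would, in place of code of your own. Each camera call takes 0.05 s, during which the arm holds its last target. There are 200 camera calls.

## Working session

There is one attempt and no reset: what is moved stays moved. The work goes in short steps, Python scripts to look and compute and a tool call to move; the robot and the scene stay as the last step left them, time stands still between calls to the robot, and variables do not carry over. Pictures are saved under pics/ and viewed, at most 10 in all, crops included, and the job is handed in when it is done.

Besides the shell and the picture viewer there is one more tool, called after "Call:" by a JSON object that holds its "name" and its "arguments". send_rows: Moves the arm, as the interface text tells. Its arguments: {"type":"object","properties":{"linear":{"type":"array","items":{"type":"array","items":{"type":"number"}}},"turn":{"type":"array","items":{"type":"array","items":{"type":"number"}}},"claw":{"type":"array","items":{"type":"number"}},"squeeze":{"type":"number"}},"required":["linear","turn","claw"]}

```bash
mkdir -p pics
python3 - <<'E'
from cell import robot
import cv2,pickle
s=robot.get_state();print({k:s[k] for k in('clock','ee_pos','tool_rot','wrist_force','width')})
d={}
for n in("scene","top"):
    f=robot.grab_frame(n);d[n]=f;cv2.imwrite(f"pics/{n}0.png",f["pixels"][:,:,::-1])
    print(n,f['fx'],f['fy'],f['cx'],f['cy'],(-f['R'].T@f['t']))
pickle.dump(d,open('f0.pkl','wb'))
E
```

```text
{'clock': 0.0, 'ee_pos': array([ 0.17925846, -0.62406964,  0.23025681]), 'tool_rot': array([-3.10894592e+00, -4.37932452e-01,  3.71861747e-04]), 'wrist_force': array([ 0.18280321,  0.1642404 , -0.92249825]), 'width': 0.0857178964731064}
scene 437.168621945498 437.168621945498 318.7601099477113 199.31540446680833 [0.93556254 0.35941356 0.80601687]
top 367.09985726455636 367.09985726455636 316.3416172582486 197.66507527945168 [0.36854526 0.00581842 0.83661603]
```

View pics/scene0.png

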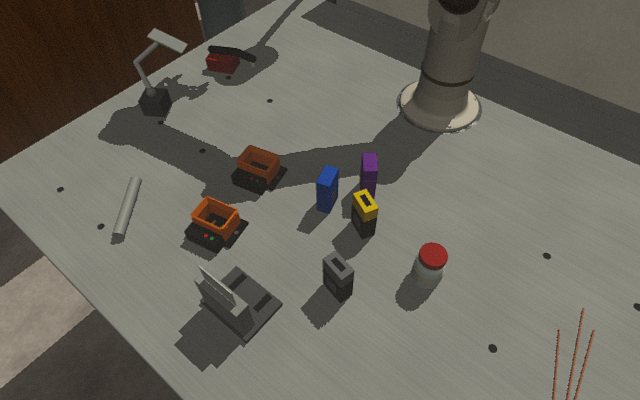

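View pics/top0.png

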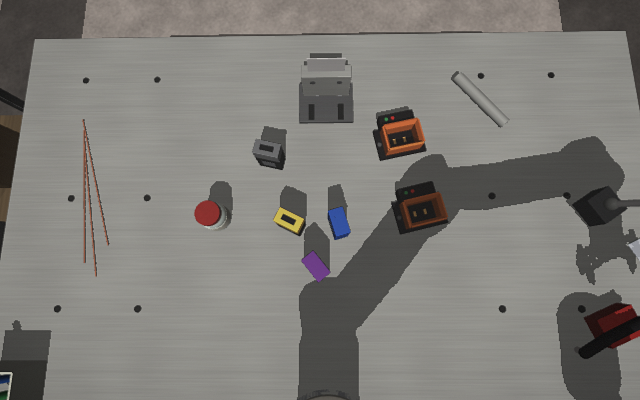

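The top view shows the yellow pack at about (289,221) and the near dock at (422,212), which is in shadow. The blue and purple look-alikes are at (339,222) and (316,266). The grey pack is at (268,150) and the jar at (210,214). Next I'll measure these.

```bash
cat > h.py <<'E'
import numpy as np,cv2
def plane(f,uv,z):
    uv=np.atleast_2d(uv).astype(float)
    r=np.c_[(uv[:,0]-f['cx'])/f['fx'],(uv[:,1]-f['cy'])/f['fy'],np.ones(len(uv))]@f['R']
    c=-f['R'].T@f['t']
    return (c+r*((z-c[2])/r[:,2])[:,None])[:,:2]
def mask(px,lo,hi):
    return cv2.inRange(cv2.cvtColor(px,cv2.COLOR_RGB2HSV),np.array(lo),np.array(hi))
def blobs(m,amin=60):
    c,_=cv2.findContours(m,cv2.RETR_EXTERNAL,cv2.CHAIN_APPROX_NONE)
    return [k for k in c if cv2.contourArea(k)>amin]
def rect(P):
    r=cv2.minAreaRect((P*1000).astype(np.float32)); b=cv2.boxPoints(r)
    e=[b[1]-b[0],b[2]-b[1]]; e.sort(key=np.linalg.norm)   # short, long
    a=np.degrees(np.arctan2(e[0][1],e[0][0]))
    return np.round(r[0],1),[round(float(np.linalg.norm(v)),1) for v in e],round(float((a+90)%180-90),1)
E
python3 - <<'E'
import pickle
from h import *
d=pickle.load(open('f0.pkl','rb'))
for n in d:
    f=d[n];px=f['pixels']
    for nm,lo,hi,z in(('yellow',(22,130,60),(35,255,255),.1),('orange',(4,130,40),(17,255,255),.055),('blue',(105,120,40),(125,255,255),.1),('purple',(128,90,30),(150,255,255),.1),('red',(0,170,90),(3,255,255),.09)):
        for k in blobs(mask(px,lo,hi)):
            print(n,nm,k[:,0].mean(0).round(),rect(plane(f,k[:,0],z)))
f=d['top'];print('grey',plane(f,[(268,149)],.1)); 
px=cv2.resize(f['pixels'][100:290,200:460],None,fx=3,fy=3,interpolation=cv2.INTER_CUBIC);cv2.imwrite('pics/c1.png',px[:,:,::-1])
E
```

```text
scene yellow [366. 207.] (array([473. ,  84.9]), [38.9, 76.3], -35.5)
scene orange [216. 217.] (array([ 669.6, -161.4]), [76.2, 110.3], 9.1)
scene orange [259. 163.] (array([ 503.4, -197. ]), [86.9, 107.5], 11.5)
scene orange [158.  59.] (array([ 385.1, -715. ]), [84.4, 118.4], -70.1)
scene orange [85. 74.] (array([ 423.1, -936.2]), [601.2, 791.4], -26.1)
scene blue [328. 188.] (array([482.8, -10.2]), [45.4, 108.6], -53.6)
scene purple [370. 176.] (array([403.2,  43.3]), [32.4, 124.0], -53.8)
scene red [433. 254.] (array([482.5, 247.2]), [47.6, 49.7], 39.1)
top yellow [288. 220.] (array([464.4,  77.5]), [31.7, 55.3], -26.9)
top orange [423. 210.] (array([ 490.4, -207.6]), [61.8, 93.0], 13.8)
top orange [402. 136.] (array([ 657.7, -170.4]), [72.5, 92.8], 11.9)
top blue [338. 223.] (array([458.4, -24.4]), [35.3, 60.1], -72.1)
top purple [316. 266.] (array([372.5,  22.3]), [31.4, 55.1], -51.1)
grey [[0.61414752 0.12130626]]
```

View pics/c1.png

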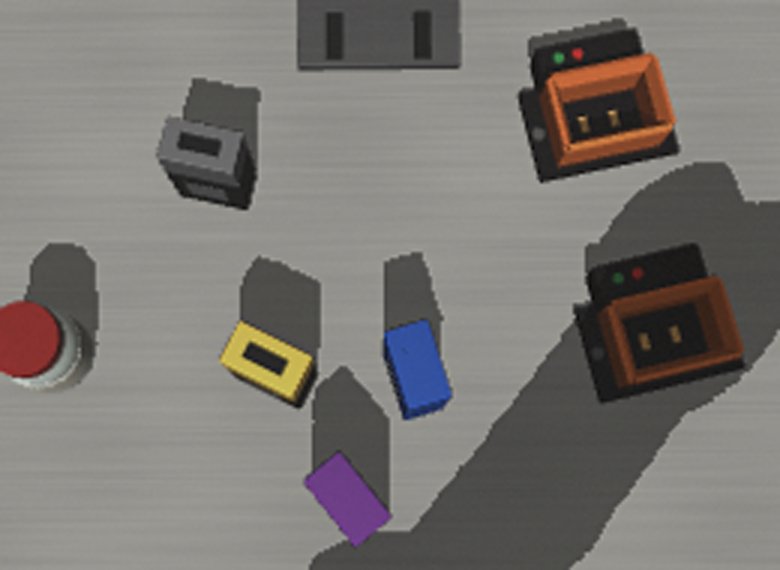

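Yellow pack: top measures 31.7 x 55.3 mm, as it should. Its centre is (0.464, 0.078), with the short axis at -27°. Bay: near (0.491, -0.210), with its x axis at about 13.8°. I'll pass over the dock first for a wrist look.

```bash
cat >> h.py <<'E'
from scipy.spatial.transform import Rotation as Ro
def go(s,pos,yaw):  # yaw: world angle (deg) of tool y, tool pointing down
    R=Ro.from_rotvec(s['tool_rot']).as_matrix(); c=np.radians(yaw)
    y=np.array([np.cos(c),np.sin(c),0]); z=np.array([0,0,-1.])
    best=min((Ro.from_matrix(R.T@np.c_[np.cross(q,z),q,z]).as_rotvec() for q in(y,-y)),key=np.linalg.norm)
    print('lin',(R.T@(np.array(pos)-s['ee_pos'])/.03).round(2),'turn',(np.degrees(best)/5).round(2))
E
python3 - <<'E'
from cell import robot
from h import *
s=robot.get_state(); go(s,(.47,-.20,.26),13.8)
print(robot.grab_frame('wrist')['mount'])
E
```

```text
lin [ 13.22 -10.91  -0.97] turn [ -0.02  -0.02 -17.55]
[[ 5.27056147e-04 -9.55370136e-01 -2.95410944e-01  7.45531872e-02]
 [ 9.99998774e-01  9.39113508e-04 -1.25298506e-03  1.05159912e-03]
 [ 1.47448891e-03 -2.95409921e-01  9.55369460e-01 -1.42345126e-01]
 [ 0.00000000e+00  0.00000000e+00  0.00000000e+00  1.00000000e+00]]
```

Call:
{"name": "send_rows", "arguments": {"linear": [[13.2,-10.9,-1],[13.2,-10.9,-1],[13.2,-10.9,-1],[13.2,-10.9,-1],[13.2,-10.9,-1],[13.2,-10.9,-1],[13.2,-10.9,-1],[13.2,-10.9,-1],[13.2,-10.9,-1],[13.2,-10.9,-1]], "turn": [[0,0,-17.5],[0,0,-17.5],[0,0,-17.5],[0,0,-17.5],[0,0,-17.5],[0,0,-17.5],[0,0,-17.5],[0,0,-17.5],[0,0,-17.5],[0,0,-17.5]], "claw": [70,70,70,70,70,70,70,70,70,70]}}

```text
clock: 0.98
ee_pos: [0.4152, -0.2798, 0.2558]
tool_rot: [2.26, 2.182, -0.001]
wrist_force: [1.0, 0.1, -0.3]
width: 0.0699
finger_force: 0.0
```

Run:
```python
from cell import robot
from h import *
s=robot.get_state(); print(s['clock'],s['ee_pos'],s['tool_rot'],s['qpos'].round(2));go(s,(.47,-.20,.26),13.8)
```

```text
0.9833 [ 0.4151622  -0.27983271  0.25582152] [ 2.25980305e+00  2.18177254e+00 -1.01110483e-03] [ 1.29  0.27 -0.87  1.88  0.23  1.09  0.29]
lin [ 2.72  1.73 -0.14] turn [-0.    0.01 -3.16]
```

Call:
{"name": "send_rows", "arguments": {"linear": [[2.7,1.7,0],[2.7,1.7,0],[2.7,1.7,0],[2.7,1.7,0],[2.7,1.7,0]], "turn": [[0,0,-3.2],[0,0,-3.2],[0,0,-3.2],[0,0,-3.2],[0,0,-3.2]], "claw": [70,70,70,70,70]}}

```text
clock: 1.4
ee_pos: [0.469, -0.2022, 0.2554]
tool_rot: [-1.94, -2.471, 0.0]
wrist_force: [0.3, -0.8, 0.6]
width: 0.0698
finger_force: 0.0
```

Run:
```python
from cell import robot
from h import *
import pickle
s=robot.get_state(); f=robot.grab_frame('wrist'); pickle.dump((s,f),open('w1.pkl','wb'))
print(s['clock'],s['ee_pos'],f['fx'],f['cx'],f['cy'])
cv2.imwrite('pics/w1.png',f['pixels'][:,:,::-1]);go(s,(.464,.0775,.062),-26.9)
```

```text
1.4 [ 0.46897974 -0.20216178  0.25539809] 309.70691628693146 318.64551444731075 200.29239491224803
lin [9.09 2.05 6.45] turn [-0.01 -0.    8.12]
```

View pics/w1.png

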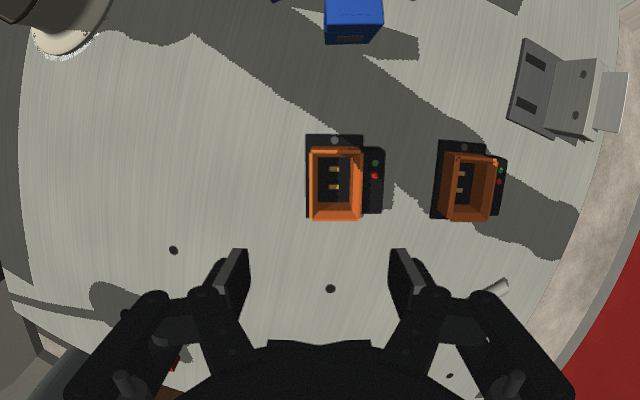

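The wrist view shows the target dock at about (336,184), with its housing on the right. I'll cast its rim onto the z=0.055 plane.

```bash
cat >> h.py <<'E'
def wplane(s,f,uv,z):
    uv=np.atleast_2d(uv).astype(float)-[f['cx'],f['cy']]; r=np.linalg.norm(uv,axis=1); th=r/f['fx']
    d=np.c_[uv*(np.sin(th)/np.maximum(r,1e-9))[:,None],np.cos(th)]
    R=Ro.from_rotvec(s['tool_rot']).as_matrix(); M=np.array(f['mount'])
    c=s['ee_pos']+R@M[:3,3]; d=d@(R@M[:3,:3]).T
    return (c+d*((z-c[2])/d[:,2])[:,None])[:,:2],c
E
python3 - <<'E'
import pickle
from h import *
s,f=pickle.load(open('w1.pkl','rb'))
m=mask(f['pixels'],(4,130,40),(17,255,255))
for k in blobs(m,300):
    p=k[:,0]; P,c=wplane(s,f,p,.055); print(p.min(0),p.max(0),rect(P),c.round(3))
# dark bay floor corners inside target dock
k=max(blobs(m[130:230,300:366],300),key=cv2.contourArea)
g=np.zeros_like(m);cv2.drawContours(g,[k+[300,130]],-1,255,-1)
for b in blobs(cv2.bitwise_and(cv2.erode(g,np.ones((3,3))),255-m),200):
    P,_=wplane(s,f,b[:,0],.008);print('floor',rect(P))
E
```

```text
[437 151] [498 221] (array([ 651.7, -172.6]), [79.7, 88.0], 12.0) [ 0.451 -0.13   0.398]
[309 146] [363 220] (array([ 489.8, -208.9]), [61.7, 87.8], 13.6) [ 0.451 -0.13   0.398]
floor (array([ 490.8, -214.3]), [40.4, 58.7], 13.8)
```

Call:
{"name": "send_rows", "arguments": {"linear": [[9.1,2,2],[9.1,2,2],[9.1,2,2],[9.1,2,2],[9.1,2,2],[9.1,2,2],[9.1,2,2],[9.1,2,2],[9.1,2,2],[9.1,2,2]], "turn": [[0,0,8.1],[0,0,8.1],[0,0,8.1],[0,0,8.1],[0,0,8.1],[0,0,8.1],[0,0,8.1],[0,0,8.1],[0,0,8.1],[0,0,8.1]], "claw": [70,70,70,70,70,70,70,70,70,70]}}

```text
clock: 2.28
ee_pos: [0.4626, 0.0759, 0.1953]
tool_rot: [2.677, 1.644, -0.002]
wrist_force: [0.1, -0.0, -0.4]
width: 0.07
finger_force: 0.0
```

Run:
```python
from cell import robot
from h import *
s=robot.get_state(); f=robot.grab_frame('wrist')
for k in blobs(mask(f['pixels'],(22,130,60),(35,255,255)),200):
    P,c=wplane(s,f,k[:,0],.1); print(k[:,0].mean(0),rect(P),c)
print(s['clock'],s['ee_pos'],s['qpos'].round(2)); go(s,(.464,.0775,.062),-26.9)
cv2.imwrite('pics/w2.png',f['pixels'][:,:,::-1])
```

```text
[319.48557692 194.19711538] (array([465.5,  80.1]), [31.2, 60.1], -26.6) [0.49632728 0.14188045 0.33753417]
2.2833 [0.46257377 0.07585139 0.19526988] [ 0.57  0.3  -0.91  2.02  0.29  0.96 -0.96]
lin [0.08 0.02 4.44] turn [-0.01  0.01  0.01]
```

View pics/w2.png

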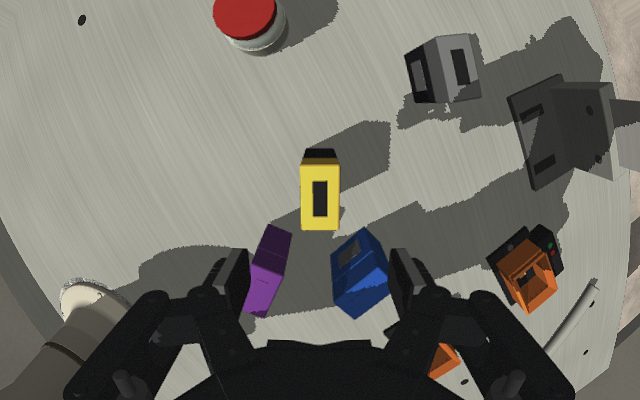

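The pack is at (320,194) and the fingers straddle it with clear space around them. The measured centre agrees to about 1 mm, so I'll descend and grip.

Call:
{"name": "send_rows", "arguments": {"linear": [[0.1,0,1],[0.1,0,2],[0.1,0,3],[0.1,0,3.7],[0.1,0,4.2],[0.1,0,4.4],[0.1,0,4.4],[0.1,0,4.4]], "turn": [[0,0,0],[0,0,0],[0,0,0],[0,0,0],[0,0,0],[0,0,0],[0,0,0],[0,0,0]], "claw": [70,70,70,70,70,70,70,70], "squeeze": 50}}

```text
clock: 3.0
ee_pos: [0.4648, 0.078, 0.064]
tool_rot: [2.678, 1.641, 0.0]
wrist_force: [0.4, 0.7, -0.3]
width: 0.07
finger_force: 0.0
```

Call:
{"name": "send_rows", "arguments": {"linear": [[0,0,0],[0,0,0],[0,0,0],[0,0,0],[0,0,0],[0,0,0],[0,0,0],[0,0,0],[0,0,0]], "turn": [[0,0,0],[0,0,0],[0,0,0],[0,0,0],[0,0,0],[0,0,0],[0,0,0],[0,0,0],[0,0,0]], "claw": [25,25,25,25,25,25,25,25,25], "squeeze": 50}}

```text
clock: 3.75
ee_pos: [0.4652, 0.0792, 0.0647]
tool_rot: [2.675, 1.644, 0.002]
wrist_force: [-1.2, -1.3, 7.6]
width: 0.0315
finger_force: 50.4
```

Call:
{"name": "send_rows", "arguments": {"linear": [[0,0,-0.3],[0,0,-1],[0,0,-1.9],[0,0,-2.8],[0,0,-3.7],[0,0,-4.5],[0,0,-5],[0,0,-5],[0,0,-5]], "turn": [[0,0,0],[0,0,0],[0,0,0],[0,0,0],[0,0,0],[0,0,0],[0,0,0],[0,0,0],[0,0,0]], "claw": [25,25,25,25,25,25,25,25,25]}}

```text
clock: 4.5
ee_pos: [0.4641, 0.0791, 0.214]
tool_rot: [2.675, 1.644, 0.001]
wrist_force: [-0.5, 0.6, -3.9]
width: 0.0312
finger_force: 50.7
```

Run:
```python
from cell import robot
from h import *
s=robot.get_state(); f=robot.grab_frame('wrist')
print(s['ee_pos'],s['wrist_force'],s['width'],s['finger_force']); go(s,(.490,-.210,.2147),13.7)
# pack pose in hand: yellow top lies 0.1-0.0647 above the TCP
for k in blobs(mask(f['pixels'],(22,130,60),(35,255,255)),200):
    P,c=wplane(s,f,k[:,0],s['ee_pos'][2]+.0353); print(k[:,0].min(0),k[:,0].max(0),rect(P))
cv2.imwrite('pics/w3.png',f['pixels'][:,:,::-1])
```

```text
[0.46412387 0.07913154 0.21395323] [-0.47115074  0.5609986  -3.85618614] 0.03117233773175041 50.73788344860077
lin [-8.21  5.12 -0.02] turn [ 0.02  0.01 -8.11]
[278 211] [359 345] (array([465.9,  82.7]), [31.4, 65.9], -26.8)
```

View pics/w3.png

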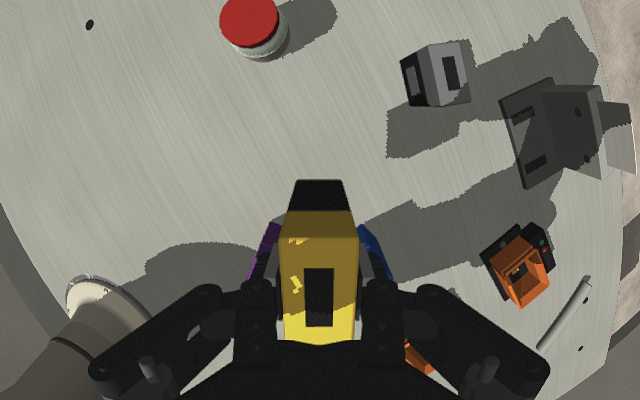

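The pack is held upright at (319,290); the other packs and the jar haven't moved. I'll carry it over the dock.

Call:
{"name": "send_rows", "arguments": {"linear": [[-0.8,0.5,0],[-1.9,1.2,0],[-3,1.9,0],[-4.1,2.6,0],[-5.2,3.2,0],[-6.2,3.9,0],[-7.2,4.5,0],[-7.9,4.9,0],[-8.2,5.1,0],[-8.2,5.1,0]], "turn": [[0,0,-0.8],[0,0,-1.8],[0,0,-2.9],[0,0,-4],[0,0,-5.1],[0,0,-6.2],[0,0,-7.2],[0,0,-7.9],[0,0,-8.1],[0,0,-8.1]], "claw": [25,25,25,25,25,25,25,25,25,25]}}

```text
clock: 5.38
ee_pos: [0.4878, -0.2128, 0.211]
tool_rot: [-1.946, -2.462, 0.001]
wrist_force: [0.8, -0.3, -3.8]
width: 0.0314
finger_force: 50.6
```

Call:
{"name": "send_rows", "arguments": {"linear": [[0,0,0],[0,0,0]], "turn": [[0,0,0],[0,0,0]], "claw": [25,25]}}

```text
clock: 5.55
ee_pos: [0.4889, -0.2071, 0.2125]
tool_rot: [-1.938, -2.469, -0.001]
wrist_force: [0.3, -1.0, -2.3]
width: 0.0315
finger_force: 50.6
```

Run:
```python
from cell import robot
from h import *
s=robot.get_state(); f=robot.grab_frame('wrist');t=robot.grab_frame('top');sc=robot.grab_frame('scene')
print(s['clock'],s['ee_pos'],s['wrist_force'],s['width'],s['qpos'].round(2))
P,_=wplane(s,f,[(319,237),(319,297)],s['ee_pos'][2]+.0353)
R=Ro.from_rotvec(s['tool_rot']).as_matrix()
print('tool-x,y offsets of top edge, slot (mm)',((np.c_[P,[0,0]]-s['ee_pos']*[1,1,0])@R*1000).round(1)[:,:2])
go(s,(.490,-.210,.0737),13.7)
a=f['pixels'][150:390,220:440];b=sc['pixels'][40:240,150:370]
im=np.hstack([cv2.resize(a,(390,425)),cv2.resize(b,(400,425))]);cv2.imwrite('pics/w4.png',im[:,:,::-1])
```

```text
5.55 [ 0.4889456  -0.20712389  0.21249505] [ 0.34185846 -0.97603366 -2.29874161] 0.031531859523000055 [ 1.11  0.43 -0.94  1.86  0.4   1.06  0.25]
tool-x,y offsets of top edge, slot (mm) [[26.7 -0.5]
 [-0.7 -0.5]]
lin [-0.11  0.02  4.63] turn [-0.01 -0.03  0.01]
```

View pics/w4.png

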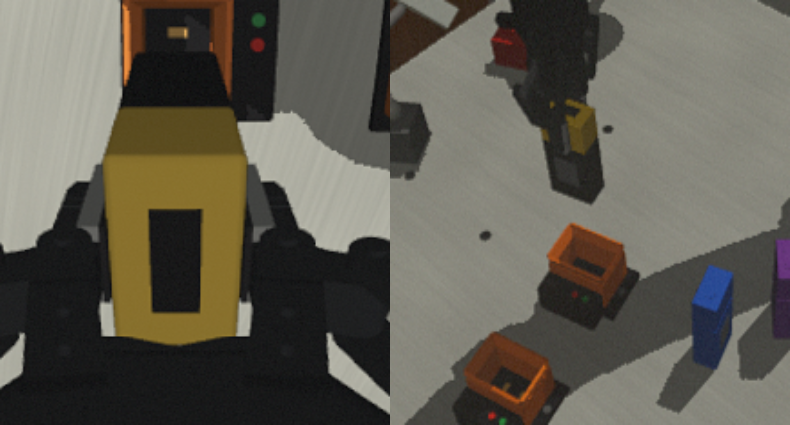

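The grip is centred: the pack sits within 1 mm of the tool centre, its edges line up with the dock and there is no slip. I'll lower it to near the rim first, then slowly in.

Call:
{"name": "send_rows", "arguments": {"linear": [[-0.1,0,0.5],[-0.1,0,1.2],[-0.1,0,1.9],[-0.1,0,2.4],[-0.1,0,2.8],[-0.1,0,2.9],[-0.1,0,2.9],[-0.1,0,2.9]], "turn": [[0,0,0],[0,0,0],[0,0,0],[0,0,0],[0,0,0],[0,0,0],[0,0,0],[0,0,0]], "claw": [25,25,25,25,25,25,25,25]}}

```text
clock: 6.37
ee_pos: [0.491, -0.2118, 0.1273]
tool_rot: [1.94, 2.47, 0.001]
wrist_force: [-0.1, -0.2, -3.2]
width: 0.0313
finger_force: 50.4
```

Call:
{"name": "send_rows", "arguments": {"linear": [[0,0,0.2],[0,0,0.4],[0,0,0.6],[0,0,0.7],[0,0,0.8],[0,0,0.8]], "turn": [[0,0,0],[0,0,0],[0,0,0],[0,0,0],[0,0,0],[0,0,0]], "claw": [25,25,25,25,25,25]}}

```text
clock: 6.87
ee_pos: [0.4898, -0.212, 0.1019]
tool_rot: [-1.941, -2.469, 0.0]
wrist_force: [1.3, 0.9, -3.5]
width: 0.0314
finger_force: 50.6
```

Call:
{"name": "send_rows", "arguments": {"linear": [[0,0,0.2],[0,0,0.4],[0,0,0.6],[0,0,0.7],[0,0,0.8],[0,0,0.85],[0,0,0.85]], "turn": [[0,0,0],[0,0,0],[0,0,0],[0,0,0],[0,0,0],[0,0,0],[0,0,0]], "claw": [25,25,25,25,25,25,25]}}

```text
clock: 7.45
ee_pos: [0.4901, -0.2119, 0.0767]
tool_rot: [-1.941, -2.469, 0.0]
wrist_force: [-0.0, 0.4, -3.4]
width: 0.0319
finger_force: 50.6
```

Call:
{"name": "send_rows", "arguments": {"linear": [[0,0,0.04],[0,0,0.08],[0,0,0.1],[0,0,0.1]], "turn": [[0,0,0],[0,0,0],[0,0,0],[0,0,0]], "claw": [25,25,25,25]}}

```text
clock: 7.78
ee_pos: [0.4903, -0.2122, 0.0741]
tool_rot: [1.942, 2.47, -0.0]
wrist_force: [-0.0, -0.5, -3.0]
width: 0.0313
finger_force: 50.6
```

Call:
{"name": "send_rows", "arguments": {"linear": [[0,0,0.03],[0,0,0.05],[0,0,0.05]], "turn": [[0,0,0],[0,0,0],[0,0,0]], "claw": [25,25,25]}}

```text
clock: 8.03
ee_pos: [0.4904, -0.2122, 0.0727]
tool_rot: [1.942, 2.469, -0.0]
wrist_force: [0.9, -0.2, -2.5]
width: 0.0316
finger_force: 50.7
```

Call:
{"name": "send_rows", "arguments": {"linear": [[0,0,0.02],[0,0,0.04],[0,0,0.04]], "turn": [[0,0,0],[0,0,0],[0,0,0]], "claw": [25,25,25]}}

```text
clock: 8.28
ee_pos: [0.4905, -0.2122, 0.0727]
tool_rot: [1.941, 2.469, -0.002]
wrist_force: [-3.5, 0.5, 9.2]
width: 0.0315
finger_force: 52.3
```

Contact came at z=0.0727, exactly the expected seating height. Now I'll release and retreat.

Call:
{"name": "send_rows", "arguments": {"linear": [[0,0,0],[0,0,0],[0,0,0],[0,0,0],[0,0,0],[0,0,0]], "turn": [[0,0,0],[0,0,0],[0,0,0],[0,0,0],[0,0,0],[0,0,0]], "claw": [60,60,60,60,60,60]}}

```text
clock: 8.78
ee_pos: [0.4903, -0.2121, 0.0713]
tool_rot: [-1.942, -2.47, -0.0]
wrist_force: [-0.3, -0.2, 1.1]
width: 0.0599
finger_force: 0.0
```

Call:
{"name": "send_rows", "arguments": {"linear": [[0,0,-0.3],[0,0,-0.9],[0,0,-1.7],[0,0,-2.7],[0,0,-3.7],[0,0,-4.5],[0,0,-5],[0,0,-5],[0,0,-5]], "turn": [[0,0,0],[0,0,0],[0,0,0],[0,0,0],[0,0,0],[0,0,0],[0,0,0],[0,0,0],[0,0,0]], "claw": [60,60,60,60,60,60,60,60,60]}}

```text
clock: 9.53
ee_pos: [0.4907, -0.2124, 0.2226]
tool_rot: [1.94, 2.468, -0.0]
wrist_force: [-0.1, 0.2, -0.2]
width: 0.0601
finger_force: 0.0
```

Run:
```python
from cell import robot
from h import *
s=robot.get_state(); f=robot.grab_frame('wrist');sc=robot.grab_frame('scene')
print(s['clock'],s['ee_pos'],s['wrist_force'],s['width'])
for k in blobs(mask(f['pixels'],(22,130,40),(35,255,255)),200):
    P,_=wplane(s,f,k[:,0],.108); print(rect(P))
im=np.hstack([cv2.resize(f['pixels'],(400,250)),cv2.resize(sc['pixels'],(400,250))]);cv2.imwrite('pics/w5.png',im[:,:,::-1])
```

```text
9.5333 [ 0.4907351  -0.21238387  0.22258534] [-0.14789582  0.19829313 -0.1969663 ] 0.06005000051816419
(array([ 489. , -210.6]), [31.4, 60.2], 13.7)
```

View pics/w5.png

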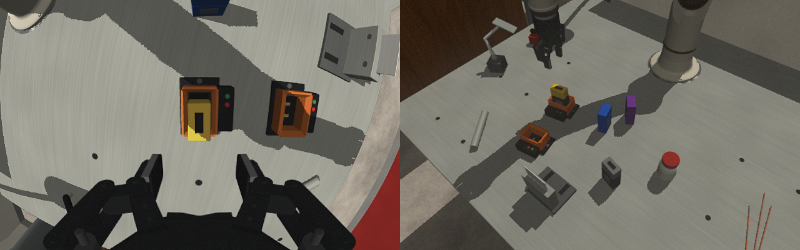

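The yellow pack stands upright in the near dock, at left (199,112). The grey pack and the jar are undisturbed and the gripper is clear, so I'll hand in.

```bash
python3 -c "
from cell import robot
print(robot.hand_in())"
```

```text
the job is handed in; nothing more can be done
None
```

The yellow-topped battery stands upright on the bay floor of the near orange dock, released, with the grey-topped battery and the jar where they were; the job was handed in at about 9.6 s.

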